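Ready the carving spindle: close the chuck, find the loose bolt, hold its cap up

ROBOT

A 6-joint arm with a two-finger parallel gripper is mounted at the origin on the work surface. World frame = base frame: x ahead of the robot, y to its left, z up, the work surface at z = 0. Lengths are in m, angles in rad, forces in N, time in s.
With the tool pointing down it reaches from about 0.375 to 0.9 m from the base axis. Payload 3.1 kg.
Tool frame: the origin (TCP) lies between the finger pads, 19 mm behind the fingertips; this is the grasp point; z points along the fingers, y is the line along which they close (so a half turn about z gives the same grasp; the last joint's range is limited). The gripper opens to 85 mm and grips with 20 to 120 N. Pads are 22 mm wide; open, the fingers measure 114 mm over their backs; the gripper's body (76 mm by 85 mm) begins 54 mm behind the grasp point. The pads swing forward as they close: fully open they stand 13 mm farther back than shut.
Start: joints at [1.087, 0.527, 1.433, -0, 1.181, -0.178], TCP at [0.188, 0.596, 0.25] pointing down, gripper open.
Joint ranges: [-3.08, 3.08], [-0.75, 2.2], [0.22, 2.44], [-1.43, 4.57], [0, 2.65], [-2.85, 2.85]. Speed limits (rad/s): [2.79, 2.79, 3.14, 3.14, 3.14, 3.14].

INTERFACE

Orientations are given as a unit quaternion [x, y, z, w].
In Python, from station import r, vision gives the robot as it stands. The module is installed in compiled form; this text tells all that it offers.
- The arm moves only by the shell command python3 -m pendant 'ROWS' [OPENING]. ROWS is JSON, a list of rows, each a list of 6 numbers: the shift along the tool's x, y, z each as a share of 4 cm, from -1 to 1, then the turn, a rotation vector about the tool's x, y, z each as a share of 90 degrees, from -1 to 1. A call has 1 to 20 rows; each row shifts and turns the commanded pose from where the row before left it, along the tool's axes as they then stand; what a row does not reach is not made up. A row lasts 1/10 s, in which the tool goes at most 50 mm and 8.59 degrees, less where a joint would pass 70% of its speed; a pose out of reach is approached as far as the arm can. A call with a number of a shift or a turn outside -1 to 1 is refused whole. A call with a gripper value outside its range is refused whole. OPENING is the opening, from 0 (shut) to 1 (fully open), set as the call begins (- or left out, the last holds). The fingers move at their own pace and stop on an object; the grip force is fixed at half the most. Time passes only in rows, so rows that do not move let the fingers close. It gives the time, the measured TCP pose, the force, the opening and the grip force at its end, in the units of the state.
- r.read_state(): the state, without advancing time (a new reading comes with each control period).
- vision.snapshot(name): name is "scene" or "side" or "wrist"; returns a dict with "image" (480x640x3 uint8, red, green, blue), "fx", "fy", "cx", "cy" (pixels), "rvec" (rotation vector, rad) and "tvec" (3), from world to camera coordinates, as OpenCV has them. Camera axes: x right, y down, z forward; pixel columns grow to the right and rows downward; lengths in m; the calibration is good to about 2 mm. A picture is of the moment at which its call begins. There is no depth.
- r.sign_off(): hands the job in; it is judged then, once.
The state is a dict: "clock": time; "joint_positions": joint angles; "qd": joint speeds; "joint_torque": joint torques, N m; "eef_pos": TCP position; "orientation": TCP orientation; "wrist_force": force on the tool from outside, world axes, zero at the start; "ft_torque": the same for the moment, N m; "grip_width": opening from 0.0 (shut) to 1.0 (fully open); "gripper_force": force on a finger pad.
Only numpy, scipy, OpenCV 4.12 (cv2) and the standard library are available. Lean on these libraries where they do the work, as an engineer would, in place of code of your own. Each camera call takes 0.05 s, during which the arm holds its last target. There are 200 camera calls.

TASK

Get the carving spindle ready: turn the chuck's sleeve clockwise (seen from above) as far as it goes, so that its jaws close on the burr, and let go of it. Then tap down on the yellow caps of the three hold-down bolts to find the loose one, which sinks and stays down, lift the cap of that bolt alone by the ball on its tongue to well past half open (50 degrees or more), and finish while still holding it up with the fingers, for it falls shut when let go. Leave the other caps shut and the things lying about where they are.

Things in the scene. Friction and masses are not known exactly. Their poses are not given: they have to be found in the camera images.
- base: green cast base of the carving spindle, plate 250 (x) x 270 (y) x 32 mm, fixed on the bench; origin under its centre at bench level, x axis from the bolts towards the chuck. It carries the upright chuck at (70, 0) mm and three capped bolts near its front (-x) edge at (-45, 95), (-75, 0) and (-45, -95) mm; the little switch box at (75, -100) mm plays no part.
- sleeve (a joint): turn of the chuck sleeve, an upright ribbed steel ring, 46 mm diameter, 46 to 76 mm above the bench, red mark on its rim. Starts at 0 to 0.25 rad; grows as it turns clockwise seen from above; the jaws meet the bit near 1.1, its stop is at 1.2. Needs about 0.1 N m, more as the jaws bite; stays where it is left. Can be gripped from above at any yaw.
- sleeve_grip (a point): point on the sleeve's axis, 64 mm above the bench, 12 mm below the sleeve's rim: a good TCP height for gripping the sleeve. The jaws rise to about 91 mm and the bit to 106 mm above the bench, inside the sleeve's outline.
- bit: brass carving burr, 10 mm shank, 74 mm long, standing loosely upright in the chuck's bore, its origin at its foot 32 mm above the bench, z axis up.
- jaw_a: one of the chuck's three alike jaws, small dark steel blocks 7 mm wide; origin on its carrier; the sleeve drives all three inwards together by 5 mm per rad.
- bolt_a (a joint): how far the left (+y of base) hold-down bolt, at (-45, 95) mm in base, has sunk (m). 0 at the start. Only one of the three bolts is loose, it may be any of them and all look alike: pressed on its cap's top with 5 N or more the loose one drops 8 mm and stays there (only a pull of 12 N or more would lift it again); a tight one gives less than 2 mm.
- cap_a (a joint): opening angle of the yellow chip cap on bolt_a: 0 closed, grows as its front tongue is lifted, stop at 1.25 rad. A light spring and its weight (30 g) shut it whenever it is let go. The cap rides down with its bolt.
- cap_a_top (a point): centre of the flat top of the cap on bolt_a (41 mm diameter), above the bolt's axis, 61 mm above the bench while closed and not sunk: the place to tap.
- cap_a_tongue (a point): centre of the 16 mm yellow ball at the end of the tongue of cap_a (bar 8 mm wide), 40 mm in front (-x of base) of the bolt axis, 55 mm above the bench (47 once sunk). Hinge axis: along base y, 65 mm behind and 8 mm below this point while closed. Pinched from above by fingers closing along base y (the fingertips just below the ball), it swivels between the pads as it is lifted.
- bolt_b (a joint): how far the middle hold-down bolt, at (-75, 0) mm in base, has sunk (m). 0 at the start. Only one of the three bolts is loose, it may be any of them and all look alike: pressed on its cap's top with 5 N or more the loose one drops 8 mm and stays there (only a pull of 12 N or more would lift it again); a tight one gives less than 2 mm.
- cap_b (a joint): opening angle of the yellow chip cap on bolt_b: 0 closed, grows as its front tongue is lifted, stop at 1.25 rad. A light spring and its weight (30 g) shut it whenever it is let go. The cap rides down with its bolt.
- cap_b_top (a point): centre of the flat top of the cap on bolt_b (41 mm diameter), above the bolt's axis, 61 mm above the bench while closed and not sunk: the place to tap.
- cap_b_tongue (a point): centre of the 16 mm yellow ball at the end of the tongue of cap_b (bar 8 mm wide), 40 mm in front (-x of base) of the bolt axis, 55 mm above the bench (47 once sunk). Hinge axis: along base y, 65 mm behind and 8 mm below this point while closed. Pinched from above by fingers closing along base y (the fingertips just below the ball), it swivels between the pads as it is lifted.
- bolt_c (a joint): how far the right (-y of base) hold-down bolt, at (-45, -95) mm in base, has sunk (m). 0 at the start. Only one of the three bolts is loose, it may be any of them and all look alike: pressed on its cap's top with 5 N or more the loose one drops 8 mm and stays there (only a pull of 12 N or more would lift it again); a tight one gives less than 2 mm.
- cap_c (a joint): opening angle of the yellow chip cap on bolt_c: 0 closed, grows as its front tongue is lifted, stop at 1.25 rad. A light spring and its weight (30 g) shut it whenever it is let go. The cap rides down with its bolt.
- cap_c_top (a point): centre of the flat top of the cap on bolt_c (41 mm diameter), above the bolt's axis, 61 mm above the bench while closed and not sunk: the place to tap.
- cap_c_tongue (a point): centre of the 16 mm yellow ball at the end of the tongue of cap_c (bar 8 mm wide), 40 mm in front (-x of base) of the bolt axis, 55 mm above the bench (47 once sunk). Hinge axis: along base y, 65 mm behind and 8 mm below this point while closed. Pinched from above by fingers closing along base y (the fingertips just below the ball), it swivels between the pads as it is lifted.
- mallet: dark wood carver's mallet standing on its head, 84 mm diameter, 222 mm tall; origin under its middle; leave it alone.
- gouge_big: gouge with a pale wooden handle, 240 mm long, lying; origin under its middle; leave it alone.
- gouge_red: gouge with a red handle, 240 mm long, lying; origin under its middle; leave it alone.
- wax_tin: blue tin with a white lid, 72 mm diameter, 45 mm tall; origin under its middle; leave it alone.
- offcut: wood offcut 90 x 36 x 28 mm beside the base's left (+y) edge; origin under its middle; leave it alone.
- wrench: steel wrench lying beside the base's right (-y) edge; origin under its middle; leave it alone.

How it is judged:
By the outcome, as a careful person would: the job done as asked, in the order asked, and still so for the second after the job is handed in, while the arm keeps its last pose, push and grip.
It also fails if it takes over 64 s, if anything falls off the work surface, if the arm or the gripper's body presses on something with over 40 N, if the wrist force passes 120 N, or if a joint passes its speed limit or range.

## Working session

There is one attempt and no reset: what is moved stays moved. The work goes in short steps, Python scripts to look and compute and a shell command to move; the robot and the scene stay as the last step left them, time stands still between calls to the robot, and variables do not carry over. Pictures are saved under pics/ and viewed, at most 10 in all, crops included, and the job is handed in when it is done.

```bash
mkdir -p pics; python3 - <<'E'
from station import r, vision
import cv2,numpy as np,pickle
d={}
for n in("scene","side"):
    s=vision.snapshot(n);d[n]=s
    cv2.imwrite(f"pics/{n}0.png",s["image"][:,:,::-1]);print(n,s["fx"],s["cx"],s["cy"],s["rvec"],s["tvec"])
pickle.dump(d,open("s0.pkl","wb"))
s=r.read_state();print(s["clock"],s["eef_pos"],s["orientation"],s["grip_width"])
E
```

```text
scene 441.6555128763588 316.09746731986957 241.40206014835613 [ 1.32194783  2.17685283 -0.99339152] [ 0.24178333 -0.22562716  1.37228116]
side 457.1237625056814 317.42138896373854 242.78171456938597 [ 0.16588968 -2.84588012  1.15889197] [0.50894281 0.08754753 1.11820557]
0.1 [0.18782644 0.595473   0.24913436] [ 1.52302643e-01  9.88333413e-01 -9.29801228e-04 -3.24010966e-04] 1.003978157674776
```

View pics/scene0.png

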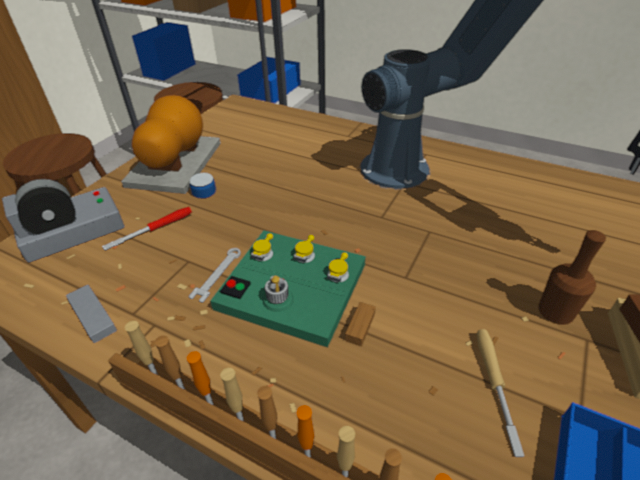

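View pics/side0.png

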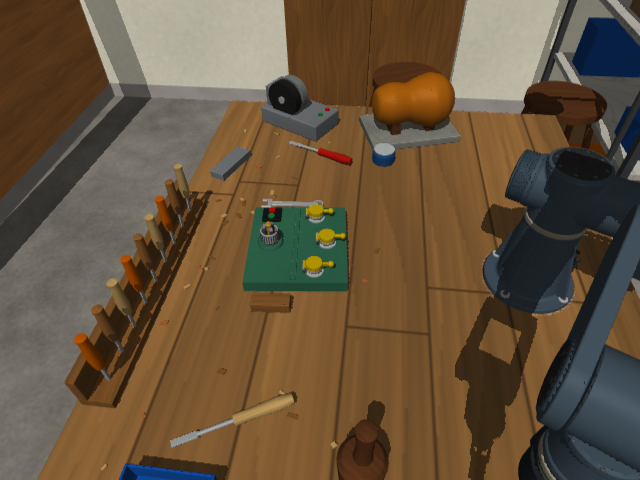

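```bash
python3 - <<'E'
import cv2,pickle,numpy as np
d=pickle.load(open("s0.pkl","rb"))
a=d["scene"]["image"][225:345,205:375,::-1];b=d["side"]["image"][195:300,235:365,::-1]
a=cv2.resize(a,None,fx=4.6,fy=4.6,interpolation=cv2.INTER_CUBIC);b=cv2.resize(b,None,fx=5.6,fy=5.6,interpolation=cv2.INTER_CUBIC)
cv2.imwrite("pics/ca.png",a);cv2.imwrite("pics/cb.png",b)
E
```

```text
(no output)
```

View pics/ca.png

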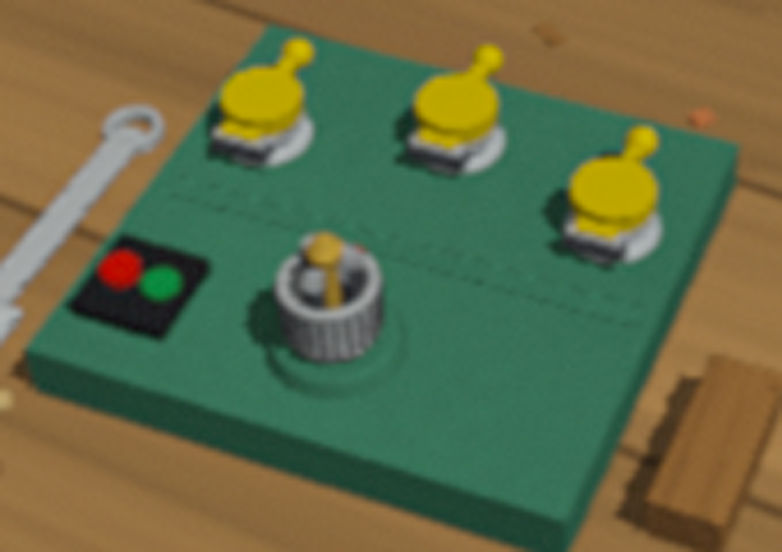

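View pics/cb.png

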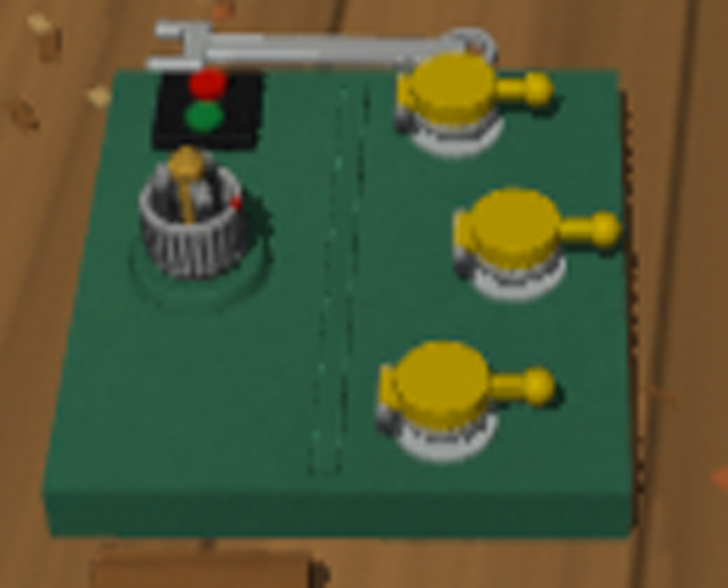

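```bash
cat > h.py <<'E'
import numpy as np,cv2,pickle
from scipy.optimize import least_squares
def T(p,P):
    c,s=np.cos(p[2]),np.sin(p[2]);P=np.asarray(P,float)
    return np.c_[p[0]+c*P[:,0]-s*P[:,1],p[1]+s*P[:,0]+c*P[:,1],P[:,2]]
def proj(s,P):
    K=np.array([[s["fx"],0,s["cx"]],[0,s["fy"],s["cy"]],[0,0,1]])
    return cv2.projectPoints(np.asarray(P,float),np.array(s["rvec"]),np.array(s["tvec"]),K,None)[0][:,0]
E
python3 - <<'E'
from h import *
d=pickle.load(open("s0.pkl","rb"))
P=np.array([(-85,95,55),(-115,0,55),(-85,-95,55),(-125,-135,32),(-125,135,32),(125,135,32),(125,-135,32),(70,0,76),(-45,95,61),(-75,0,61),(-45,-95,61)])/1000
a=np.array([(642,142),(487,60),(299,52),(267,28),(738,147),(563,520),(33,352),(330,280),(613,188),(456,103),(262,97)])
b=np.array([(537,386),(605,230),(537,90),(617,70),(632,492),(45,492),(115,70),(191,198),(442,382),(515,225),(455,85)])
ob=[(d["scene"],(a+.5)/4.6-.5+[205,225]),(d["side"],(b+.5)/5.6-.5+[235,195])]
for o in (ob,ob[:1],ob[1:]):
    f=lambda p:np.concatenate([(proj(s,T(p,P))-z).ravel() for s,z in o])
    q=least_squares(f,[.6,-.05,0]);print(q.x.round(4),np.abs(q.fun).max(),q.cost)
    if o is ob:
        np.save("base.npy",q.x);print(q.fun.reshape(2,-1,2).round(1).tolist())
        print((T(q.x,[P[7],P[0],P[1],P[2],P[8],P[9],P[10]])).round(4))
E
```

```text
[ 0.5694 -0.0331  0.1067] 1.9166182415815456 9.684572295908842
[[[-0.0, -0.4], [0.2, -0.3], [-0.2, 0.0], [0.4, -1.3], [0.6, -1.2], [1.0, -0.2], [-1.9, -1.1], [-0.1, -0.7], [0.4, -0.7], [0.3, -1.0], [-0.0, -1.2]], [[-0.3, 0.4], [-0.7, 0.2], [-0.5, 0.2], [-0.3, 0.4], [-0.3, 0.7], [-1.0, 0.5], [-0.6, 0.6], [-0.5, 0.1], [-0.2, -0.5], [-0.4, -0.6], [-0.8, -0.5]]]
[[ 0.639  -0.0256  0.076 ]
 [ 0.4748  0.0524  0.055 ]
 [ 0.4551 -0.0453  0.055 ]
 [ 0.495  -0.1366  0.055 ]
 [ 0.5145  0.0566  0.061 ]
 [ 0.4948 -0.041   0.061 ]
 [ 0.5348 -0.1323  0.061 ]]
[ 0.5712 -0.0321  0.1079] 2.07978318707589 4.392220941350297
[ 0.5682 -0.0338  0.1048] 0.7047781287000134 1.3741248367564705
```

```bash
cat >> h.py <<'E'
from scipy.spatial.transform import Rotation as R
def go(x,y,z,yaw=None):
    "shift in tool shares, turn in shares; yaw = world angle of tool y, mod pi"
    from station import r
    s=r.read_state();M=R.from_quat(s["orientation"]);p=np.array(s["eef_pos"])
    ty=M.as_matrix()[:,1];cur=np.arctan2(ty[1],ty[0])
    print("t",round(s["clock"],2),"pos",p.round(4),"yaw",round(np.degrees(cur),1),"tilt",np.degrees(M.as_matrix()[:,2][:2]).round(2),"j",np.round(s["joint_positions"],3))
    print("F",np.round(s["wrist_force"],2),"tau",np.round(s["ft_torque"],3),"w",round(s["grip_width"],3),"gf",s["gripper_force"])
    print("shares",(M.inv().apply(np.array([x,y,z])-p)/.04).round(3))
    if yaw is not None: print("turn z shares",round(-(((np.radians(yaw)-cur+np.pi/2)%np.pi)-np.pi/2)/(np.pi/2),3))
E
python3 - <<'E'
from h import *
go(.639,-.0256,.25)
d=pickle.load(open("s0.pkl","rb"))
s=d["side"]
print(proj(s,[[x,y,0.1] for x in(.1,.3,.5) for y in (.3,.4,.5,.6)]).round().tolist())
E
```

```text
t 0.1 pos [0.1878 0.5955 0.2491] yaw 72.5 tilt [-0.05 -0.1 ] j [ 1.087  0.528  1.434  0.     1.181 -0.178]
F [ 0.3  -0.5   0.15] tau [-0.018  0.039 -0.001] w 1.004 gf 0.0
shares [-1.5430e+01 -1.1411e+01 -5.0000e-03]
[[517.0, 363.0], [527.0, 415.0], [540.0, 478.0], [555.0, 554.0], [408.0, 352.0], [409.0, 402.0], [410.0, 462.0], [411.0, 534.0], [304.0, 342.0], [296.0, 390.0], [286.0, 447.0], [275.0, 515.0]]
```

```bash
python3 -m pendant '[[-0.77,-0.57,-0.4,0,0,0],[-0.77,-0.57,-0.4,0,0,0],[-0.77,-0.57,0,0,0,0],[-0.77,-0.57,0,0,0,0],[-0.77,-0.57,0,0,0,0],[-0.77,-0.57,0,0,0,0],[-0.77,-0.57,0,0,0,0],[-0.77,-0.57,0,0,0,0],[-0.77,-0.57,0,0,0,0],[-0.77,-0.57,0,0,0,0],[-0.77,-0.57,0,0,0,0],[-0.77,-0.57,0,0,0,0],[-0.77,-0.57,0,0,0,0],[-0.77,-0.57,0,0,0,0],[-0.77,-0.57,0,0,0,0],[-0.77,-0.57,0,0,0,0],[-0.77,-0.57,0,0,0,0],[-0.77,-0.57,0,0,0,0],[-0.77,-0.57,0,0,0,0],[-0.5,-0.4,0,0,0,0]]' 1; python3 -m pendant '[[0,0,0,0,0,0],[0,0,0,0,0,0]]'; python3 -c "
from h import *
go(.639,-.0256,.064)"
```

```text
clock: 2.1
eef_pos: [0.6312, -0.017, 0.2814]
orientation: [0.153, 0.988, -0.0, 0.0]
wrist_force: [0.3, 0.2, 0.9]
grip_width: 0.998
gripper_force: 0.0
clock: 2.3
eef_pos: [0.6294, -0.0147, 0.2811]
orientation: [0.153, 0.988, 0.0, -0.001]
wrist_force: [0.1, 0.5, 1.4]
grip_width: 1.001
gripper_force: 0.0
t 2.3 pos [ 0.6294 -0.0147  0.2811] yaw 72.4 tilt [-0.12  0.06] j [-2.010e-01  5.030e-01  1.384e+00  1.000e-03  1.257e+00 -1.465e+00]
F [0.06 0.47 1.4 ] tau [0.037 0.028 0.036] w 1.001 gf 0.0
shares [-0.323 -0.189  5.428]
```

```bash
python3 -m pendant '[[-0.16,-0.1,0.5,0,0,0],[-0.16,-0.09,0.8,0,0,0],[0,0,0.8,0,0,0],[0,0,0.6,0,0,0],[0,0,0,0,0,0],[0,0,0,0,0,0]]'; python3 - <<'E'
from h import *
from station import vision
go(.639,-.0256,.064)
cv2.imwrite("pics/w1.png",vision.snapshot("wrist")["image"][:,:,::-1])
E
```

```text
clock: 2.9
eef_pos: [0.6394, -0.0245, 0.1742]
orientation: [0.152, 0.988, 0.0, -0.0]
wrist_force: [-0.2, 0.9, -0.3]
grip_width: 0.998
gripper_force: 0.0
t 2.9 pos [ 0.6394 -0.0245  0.1742] yaw 72.6 tilt [-0.05  0.02] j [-0.213  0.635  1.461  0.     1.046 -1.479]
F [-0.23  0.92 -0.33] tau [ 0.024 -0.018  0.015] w 0.998 gf 0.0
shares [-2.000e-03 -3.100e-02  2.756e+00]
```

View pics/w1.png

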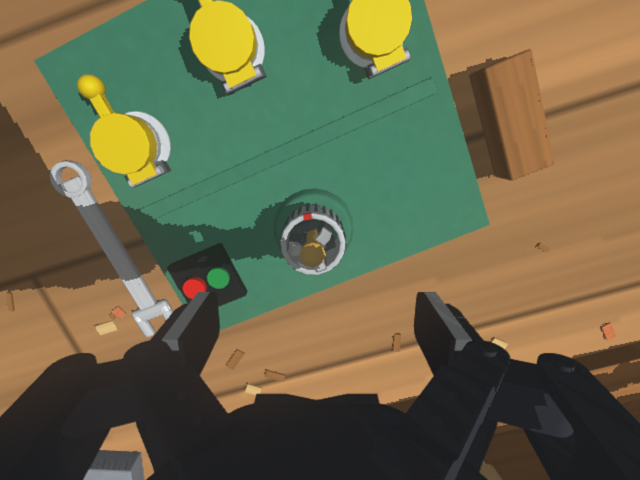

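```bash
python3 -m pendant '[[0,0,0.6,0,0,0],[0,0,0.7,0,0,0],[0,0,0.6,0,0,0],[0,0,0.4,0,0,0],[0,0,0.3,0,0,0],[0,0,0.15,0,0,0],[0,0,0,0,0,0]]'; python3 -m pendant '[[0,0,0,0,0,0],[0,0,0,0,0,0],[0,0,0,0,0,0],[0,0,0,0,0,0],[0,0,0,0,0,0],[0,0,0,0,0,0]]' 0.3;  python3 -c "
from h import *
go(.639,-.0256,.064)"
```

```text
clock: 3.65
eef_pos: [0.6401, -0.0256, 0.064]
orientation: [0.152, 0.988, -0.0, -0.0]
wrist_force: [0.1, -0.3, -0.0]
grip_width: 0.997
gripper_force: 0.0
clock: 4.25
eef_pos: [0.6402, -0.0274, 0.0656]
orientation: [0.152, 0.988, -0.001, 0.001]
wrist_force: [-2.7, -5.0, 5.2]
grip_width: 0.523
gripper_force: 60.6
t 4.25 pos [ 0.6402 -0.0274  0.0656] yaw 72.6 tilt [ 0.05 -0.18] j [-0.216  0.785  1.518 -0.004  0.838 -1.479]
F [-2.67 -5.01  5.2 ] tau [-0.875  0.464  0.087] w 0.523 gf 60.6449881196022
shares [0.041 0.035 0.041]
```

```bash
python3 -m pendant '[[0,-0.04,0,0,0,0.02],[0,0,0,0,0,0.06],[0,0,0,0,0,0.06],[0,0,0,0,0,0.06],[0,0,0,0,0,0.06],[0,0,0,0,0,0.06],[0,0,0,0,0,0.06],[0,0,0,0,0,0.06],[0,0,0,0,0,0.06],[0,0,0,0,0,0.06],[0,0,0,0,0,0]]';  python3 -c "
from h import *
go(.639,-.0256,.064)"
```

```text
clock: 5.35
eef_pos: [0.6398, -0.0278, 0.0656]
orientation: [0.559, 0.829, -0.0, 0.001]
wrist_force: [-1.3, -1.3, 6.2]
grip_width: 0.518
gripper_force: 61.0
t 5.35 pos [ 0.6398 -0.0278  0.0656] yaw 22.0 tilt [ 0.05 -0.08] j [-2.170e-01  7.850e-01  1.519e+00 -1.000e-03  8.370e-01 -6.000e-01]
F [-1.26 -1.25  6.15] tau [-0.42  0.58 -0.1 ] w 0.518 gf 61.008975617587566
shares [0.058 0.002 0.041]
```

Turned 50.6°; continue, watching the torque.

```bash
for i in 1; do python3 -m pendant '[[0,0,0,0,0,0.04],[0,0,0,0,0,0.03],[0,0,0,0,0,0]]' >/dev/null; python3 -c "
from h import *
go(.639,-.0256,.064)" | head -2;  python3 -m pendant '[[0,0,0,0,0,0.03],[0,0,0,0,0,0.03],[0,0,0,0,0,0]]' >/dev/null; python3 -c "
from h import *
go(.639,-.0256,.064)" | head -2; done
```

```text
t 5.65 pos [ 0.6397 -0.0278  0.0656] yaw 16.1 tilt [ 0.03 -0.15] j [-0.217  0.784  1.519 -0.003  0.837 -0.495]
F [-1.49 -0.02  6.22] tau [-0.301  0.534  0.923] w 0.519 gf 61.32693126797676
t 5.95 pos [ 0.6402 -0.03    0.0658] yaw 10.6 tilt [ 0.09 -0.33] j [-0.219  0.784  1.518 -0.007  0.836 -0.399]
F [-1.8  -6.65  5.67] tau [-1.266  0.469  0.48 ] w 0.514 gf 60.46437217060884
```

```bash
python3 -m pendant '[[0,0,0,0,0,0.03],[0,0,0,0,0,0.03]]' >/dev/null; python3 -c "
from h import *
go(.639,-.0256,.064)" | head -2;  python3 -m pendant '[[0,0,0,0,0,0.03],[0,0,0,0,0,0.03],[0,0,0,0,0,0]]' >/dev/null; python3 - <<'E'
from h import *
from station import vision
go(.639,-.0256,.064)
d=pickle.load(open("s0.pkl","rb"))
ims=[]
for n in ("scene","side"):
    s=vision.snapshot(n); u=proj(s,[[.639,-.0256,.075]])[0].astype(int)
    for q in (d[n],s):
        ims.append(cv2.resize(q["image"][u[1]-25:u[1]+25,u[0]-25:u[0]+25,::-1],(300,300),interpolation=cv2.INTER_CUBIC))
cv2.imwrite("pics/m.png",np.vstack([np.hstack(ims[:2]),np.hstack(ims[2:])]))
E
```

```text
t 6.15 pos [ 0.6398 -0.0291  0.0659] yaw 5.4 tilt [ 0.05 -0.29] j [-0.218  0.784  1.518 -0.006  0.837 -0.308]
F [-2.37 -4.33  6.5 ] tau [-0.012  0.499  2.266] w 0.51 gf 66.98216658085585
t 6.45 pos [ 0.6396 -0.0272  0.0659] yaw 0.2 tilt [ 0.03 -0.2 ] j [-0.215  0.784  1.519 -0.004  0.838 -0.217]
F [-2.34  1.04  7.58] tau [0.238 0.334 2.305] w 0.515 gf 87.3802000656724
shares [ 0.041 -0.015  0.048]
```

View pics/m.png

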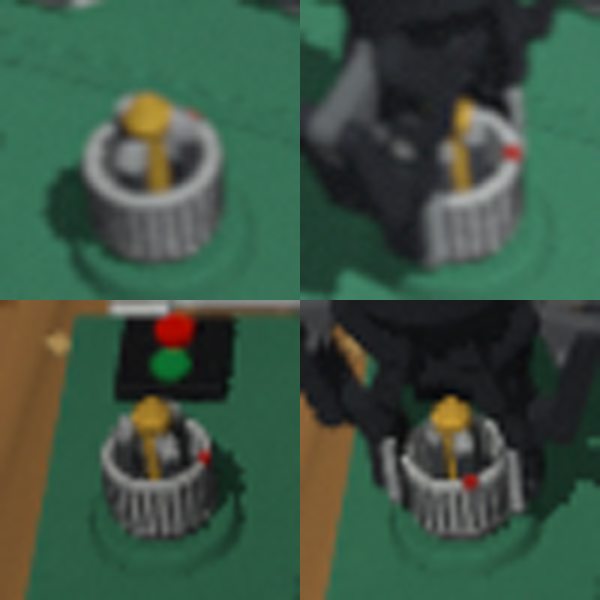

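```bash
python3 - <<'E'
from h import *
d=pickle.load(open("s0.pkl","rb"))
a=np.radians(np.arange(-180,180,.5))
for n,m in(("side",[(203,157),(170,181)]),("scene",[(194,114),(212,153)])):
    s=d[n];u=proj(s,[[.639,-.0256,.075]])[0].astype(int)
    for r_ in(.021,.023):
      q=proj(s,np.c_[.639+r_*np.cos(a),-.0256+r_*np.sin(a),0*a+.075])
      print(n,r_,[np.degrees(a[np.argmin(np.hypot(*(q-(np.array(z)+.5)/6+.5-(u-25)).T))]) for z in m])
E
```

```text
side 0.021 [np.float64(-178.5), np.float64(121.5)]
side 0.023 [np.float64(-180.0), np.float64(121.0)]
scene 0.021 [np.float64(172.5), np.float64(117.0)]
scene 0.023 [np.float64(174.0), np.float64(116.00000000000001)]
```

```bash
python3 -m pendant '[[0,0,0,0,0,0],[0,0,0,0,0,0],[0,0,0,0,0,0],[0,0,0,0,0,0],[0,0,0,0,0,0]]' 1 >/dev/null; python3 -m pendant '[[0,0,-0.3,0,0,0],[0,0,-0.8,0,0,0],[0,0,-1,0,0,0],[0,0,-1,0,0,0],[0,0,0,0,0,0],[0,0,0,0,0,0]]'; python3 - <<'E'
from h import *
from station import vision
b=np.load("base.npy")
go(*T(b,[[-.045,.095,.12]])[0],90+np.degrees(b[2]))
S={n:vision.snapshot(n) for n in("wrist","side")}
s=S["side"];u=proj(s,[[.639,-.0256,.075]])[0].astype(int)
ims=[cv2.resize(s["image"][u[1]-25:u[1]+25,u[0]-25:u[0]+25,::-1],(400,400),interpolation=cv2.INTER_CUBIC)]
s=S["wrist"];u=proj(s,[[.639,-.0256,.075]])[0].astype(int);print(u)
ims.append(cv2.resize(s["image"][max(0,u[1]-50):u[1]+50,u[0]-50:u[0]+50,::-1],(400,400)))
cv2.imwrite("pics/m2.png",np.hstack(ims))
# red mark
for n,s in S.items():
    u=proj(s,[[.639,-.0256,.075]])[0].astype(int);h=cv2.cvtColor(s["image"],cv2.COLOR_RGB2HSV).astype(int)
    k=((h[...,0]<6)|(h[...,0]>174))&(h[...,1]>170)&(h[...,2]>90);w=25 if n=="side" else 50
    ys,xs=np.nonzero(k);g=(abs(xs-u[0])<w)&(abs(ys-u[1])<w);print(n,xs[g].mean(),ys[g].mean(),g.sum())
    a=np.radians(np.arange(-180,180,.5));q=proj(s,np.c_[.639+.022*np.cos(a),-.0256+.022*np.sin(a),0*a+.075])
    print(np.degrees(a[np.argmin(np.hypot(*(q-[xs[g].mean(),ys[g].mean()]).T))]))
E
```

```text
clock: 7.65
eef_pos: [0.6401, -0.0273, 0.1901]
orientation: [0.71, 0.704, 0.001, 0.001]
wrist_force: [-0.7, 0.2, -0.2]
grip_width: 1.002
gripper_force: 0.0
t 7.65 pos [ 0.6401 -0.0273  0.1901] yaw -0.4 tilt [ 0.2  -0.04] j [-0.217  0.615  1.45   0.     1.073 -0.209]
F [-0.69  0.18 -0.19] tau [ 0.002  0.054 -0.025] w 1.002 gf 0.0
shares [ 2.076 -3.16   1.739]
turn z shares 0.927
[315 233]
wrist 301.6363636363636 212.3030303030303 33
121.0
side 271.8666666666667 214.13333333333333 15
-94.0
```

View pics/m2.png

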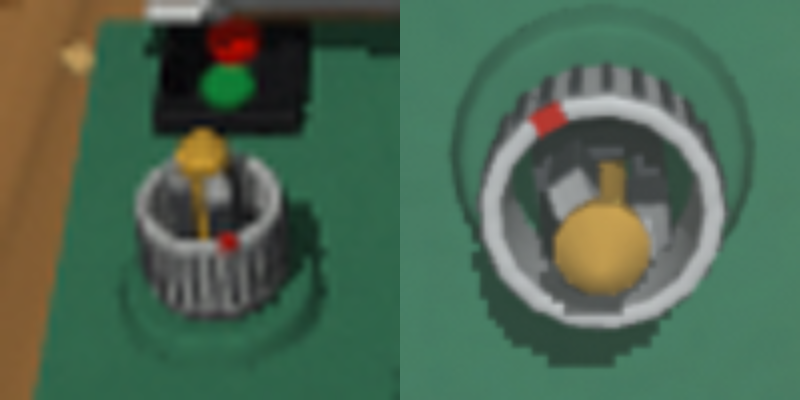

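```bash
python3 -m pendant '[[0,0,1,0,0,0],[0,0,1,0,0,0],[0,0,0.8,0,0,0],[0,0,0.35,0,0,0],[0,0,0,0,0,0]]' 1 >/dev/null; python3 -m pendant '[[0,0,0,0,0,0],[0,0,0,0,0,0],[0,0,0,0,0,0],[0,0,0,0,0,0],[0,0,0,0,0,0],[0,0,0,0,0,0]]' 0.3;  python3 -c "
from h import *
go(.639,-.0256,.064)"; python3 -m pendant '[[0,0,0,0,0,0.03],[0,0,0,0,0,0.03]]' >/dev/null; python3 -c "
from h import *
go(.639,-.0256,.064)" | head -2;python3 -m pendant '[[0,0,0,0,0,0.03],[0,0,0,0,0,0.03]]' >/dev/null; python3 -c "
from h import *
go(.639,-.0256,.064)" | head -2;python3 -m pendant '[[0,0,0,0,0,0.04],[0,0,0,0,0,0.04],[0,0,0,0,0,0]]' >/dev/null; python3 -c "
from h import *
go(.639,-.0256,.064)" | head -2
```

```text
clock: 8.85
eef_pos: [0.6396, -0.0274, 0.0643]
orientation: [0.709, 0.705, 0.0, 0.001]
wrist_force: [-1.2, -0.4, 6.3]
grip_width: 0.519
gripper_force: 60.9
t 8.85 pos [ 0.6396 -0.0274  0.0643] yaw -0.4 tilt [ 0.07 -0.05] j [-2.17e-01  7.86e-01  1.52e+00 -1.00e-03  8.34e-01 -2.10e-01]
F [-1.18 -0.41  6.32] tau [-0.13   0.438  0.154] w 0.519 gf 60.885765105485916
shares [ 0.045 -0.016  0.007]
t 9.05 pos [ 0.6395 -0.0288  0.0643] yaw -5.3 tilt [ 0.03 -0.32] j [-0.217  0.786  1.519 -0.007  0.834 -0.119]
F [-4.08 -3.35  5.52] tau [-0.495  0.632  1.787] w 0.522 gf 71.56106024980545
t 9.25 pos [ 0.639  -0.0308  0.0643] yaw -10.7 tilt [-0.05 -0.48] j [-0.219  0.786  1.52  -0.011  0.835 -0.024]
F [ -5.36 -11.34   7.28] tau [-1.626  0.983  1.489] w 0.523 gf 73.31510502845049
t 9.55 pos [ 0.6383 -0.0313  0.0642] yaw -18.2 tilt [-0.12 -0.4 ] j [-0.22   0.786  1.52  -0.01   0.835  0.105]
F [ -5.86 -11.69   6.06] tau [-1.892  1.002  0.171] w 0.522 gf 60.70745889097452
```

```bash
python3 -m pendant '[[0,0,0,0,0,0],[0,0,0,0,0,0],[0,0,0,0,0,0],[0,0,0,0,0,0],[0,0,0,0,0,0]]' 1 >/dev/null; python3 -m pendant '[[0,0,-0.3,0,0,0],[0,0,-0.8,0,0,0],[0,0,-1,0,0,0],[0,0,-1,0,0,0],[0,0,0,0,0,0],[0,0,0,0,0,0]]' >/dev/null; python3 - <<'E'
from h import *
from station import vision
b=np.load("base.npy")
go(*T(b,[[-.045,.095,.12]])[0],90+np.degrees(b[2]))
s=vision.snapshot("wrist")
u=proj(s,[[.639,-.0256,.075]])[0].astype(int);h=cv2.cvtColor(s["image"],cv2.COLOR_RGB2HSV).astype(int)
k=((h[...,0]<6)|(h[...,0]>174))&(h[...,1]>170)&(h[...,2]>90);w=50
ys,xs=np.nonzero(k);g=(abs(xs-u[0])<w)&(abs(ys-u[1])<w);print(xs[g].mean(),ys[g].mean(),g.sum())
a=np.radians(np.arange(-180,180,.5))
for c in((.639,-.0256),(.6396,-.0274)):
    q=proj(s,np.c_[c[0]+.022*np.cos(a),c[1]+.022*np.sin(a),0*a+.076])
    print(np.degrees(a[np.argmin(np.hypot(*(q-[xs[g].mean(),ys[g].mean()]).T))]))
cv2.imwrite("pics/w3.png",s["image"][:,:,::-1]);pickle.dump(s,open("w3.pkl","wb"))
E
```

```text
t 10.65 pos [ 0.6401 -0.0272  0.188 ] yaw -18.4 tilt [ 0.19 -0.04] j [-0.217  0.618  1.452 -0.     1.069  0.105]
F [-0.79 -0.35 -0.48] tau [0.018 0.007 0.015] w 0.999 gf 0.0
shares [ 0.996 -3.645  1.689]
turn z shares 0.728
294.6060606060606 218.96969696969697 33
121.0
119.99999999999999
```

View pics/w3.png

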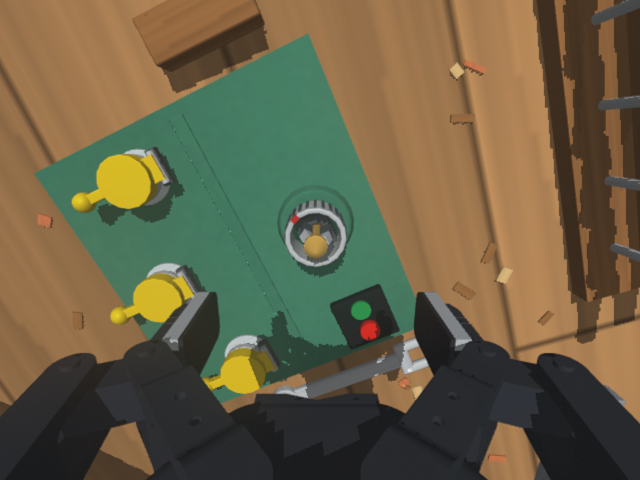

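```bash
python3 - <<'E'
from h import *
s=pickle.load(open("w3.pkl","rb"));b=np.load("base.npy")
P=np.array([(-45,95,61),(-85,95,55),(-75,0,61),(-115,0,55),(70,0,76),(-125,135,32),(125,135,32)])/1000
z=np.array([(126,182),(82,203),(160,298),(119,316),(316,235),(37,174),(309,35)])
print((proj(s,T(b,P))-z).round(1).tolist())
q=least_squares(lambda p:(proj(s,T(p,P))-z).ravel(),b);print(q.x,b,q.cost)
n=(b+q.x)/2;np.save("base2.npy",n)
print(T(n,P).round(4))
go(*T(n,[[-.045,.095,.12]])[0],90+np.degrees(n[2]))
E
```

```text
[[-3.7, -1.9], [1.5, -2.5], [-3.3, 1.0], [1.5, -3.0], [-1.6, 0.0], [-3.9, -2.3], [-2.9, -4.9]]
[ 0.56984591 -0.03507818  0.10297128] [ 0.56940891 -0.03305113  0.10674621] 25.21871313097841
[[ 0.5149  0.0557  0.061 ]
 [ 0.4752  0.0515  0.055 ]
 [ 0.495  -0.0419  0.061 ]
 [ 0.4553 -0.0461  0.055 ]
 [ 0.6392 -0.0267  0.076 ]
 [ 0.4312  0.0871  0.032 ]
 [ 0.6798  0.1133  0.032 ]]
t 10.7 pos [ 0.639  -0.027   0.1863] yaw -18.4 tilt [-0.01  0.  ] j [-0.217  0.62   1.453  0.     1.069  0.105]
F [-0.03  0.29 -0.15] tau [ 0.024 -0.012  0.003] w 1.0 gf 0.0
shares [ 0.981 -3.596  1.659]
turn z shares 0.729
```

```bash
python3 -m pendant '[[0.245,-0.9,0,0,0,0],[0.245,-0.9,0,0,0,0],[0.245,-0.9,0,0,0,0],[0.245,-0.9,0,0,0,0],[0,0,0,0,0,0.091],[0,0,0,0,0,0.091],[0,0,0,0,0,0.091],[0,0,0,0,0,0.091],[0,0,0,0,0,0.091],[0,0,0,0,0,0.091],[0,0,0,0,0,0.091],[0,0,0,0,0,0.091],[0,0,0,0,0,0]]' 0 >/dev/null; python3 - <<'E'
from h import *
n=np.load("base2.npy")
go(*T(n,[[-.045,.095,.08]])[0],90+np.degrees(n[2]))
E
```

```text
t 12.0 pos [0.514  0.0557 0.1845] yaw -83.9 tilt [-0.23  0.02] j [-0.109  0.479  1.765 -0.     0.901  1.356]
F [-0.23  0.67  0.18] tau [0.01  0.064 0.003] w 0.002 gf 0.0
shares [0.034 0.004 2.612]
turn z shares 0.001
```

```bash
python3 -m pendant '[[0.03,0,0.8,0,0,0],[0,0,0.8,0,0,0],[0,0,0.6,0,0,0],[0,0,0.33,0,0,0],[0,0,0,0,0,0]]' >/dev/null; for i in 1; do python3 -m pendant '[[0,0,0.1,0,0,0],[0,0,0.05,0,0,0]]' |grep -E "pos|wrist"; python3 -m pendant '[[0,0,0.05,0,0,0],[0,0,0,0,0,0]]' |grep -E "pos|wrist";  done
```

```text
eef_pos: [0.5165, 0.0556, 0.0791]
wrist_force: [-1.0, 0.1, 2.9]
eef_pos: [0.5165, 0.0556, 0.0773]
wrist_force: [-1.0, 1.6, 1.2]
```

```bash
for i in 1; do python3 -m pendant '[[0,0,0.05,0,0,0],[0,0,0.05,0,0,0]]' |grep -E "pos|wrist"; python3 -m pendant '[[0,0,0.05,0,0,0],[0,0,0,0,0,0]]' |grep -E "pos|wrist"; python3 -m pendant '[[0,0,0.05,0,0,0],[0,0,0,0,0,0]]' |grep -E "pos|wrist"; done
```

```text
eef_pos: [0.5166, 0.0556, 0.0732]
wrist_force: [-0.7, -0.1, 3.2]
eef_pos: [0.5166, 0.0556, 0.0715]
wrist_force: [-2.2, 0.2, 8.1]
eef_pos: [0.5166, 0.0556, 0.0713]
wrist_force: [-5.3, -0.3, 23.9]
```

```bash
python3 -m pendant '[[0,0,-0.4,0,0,0],[0,0,-0.6,0,0,0],[0,0,0,0,0,0]]' >/dev/null; python3 - <<'E'
from h import *
n=np.load("base2.npy")
go(*T(n,[[-.075,0,.085]])[0],90+np.degrees(n[2]))
E
```

```text
t 13.8 pos [0.5185 0.0555 0.1109] yaw -83.9 tilt [ 0.35 -0.04] j [-0.108  0.604  1.814  0.     0.717  1.357]
F [ 0.1   0.09 -1.22] tau [-0.009 -0.016 -0.03 ] w 0.002 gf 0.0
shares [-0.845  2.358  0.645]
turn z shares 0.001
```

```bash
python3 -m pendant '[[-0.285,0.79,0,0,0,0],[-0.285,0.79,0,0,0,0],[-0.28,0.79,0,0,0,0],[0,0,0.4,0,0,0],[0,0,0.26,0,0,0],[0,0,0,0,0,0]]' |grep -E "pos|wrist"; for i in 1; do python3 -m pendant '[[0,0,0.05,0,0,0],[0,0,0.05,0,0,0]]' |grep -E "pos|wrist"; python3 -m pendant '[[0,0,0.05,0,0,0],[0,0,0,0,0,0]]' |grep -E "pos|wrist"; python3 -m pendant '[[0,0,0.05,0,0,0],[0,0,0,0,0,0]]' |grep -E "pos|wrist"; done
```

```text
eef_pos: [0.4916, -0.0419, 0.0806]
wrist_force: [-0.8, 0.8, 0.3]
eef_pos: [0.4925, -0.0416, 0.079]
wrist_force: [-3.8, -0.1, 21.1]
eef_pos: [0.4925, -0.0416, 0.0789]
wrist_force: [-4.1, -0.3, 20.2]
eef_pos: [0.4925, -0.0416, 0.0786]
wrist_force: [-6.7, -0.4, 34.8]
```

```bash
python3 -m pendant '[[0,0,-0.4,0,0,0],[0,0,-0.6,0,0,0],[0,0,0,0,0,0]]' >/dev/null; python3 - <<'E'
from h import *
n=np.load("base2.npy")
go(*T(n,[[-.045,-.095,.08]])[0],90+np.degrees(n[2]))
E
```

```text
t 15.3 pos [ 0.4946 -0.0421  0.1171] yaw -83.9 tilt [ 0.37 -0.12] j [-0.31   0.572  1.873  0.     0.69   1.153]
F [ 0.61 -0.72 -0.17] tau [ 0.038 -0.007  0.011] w -0.002 gf 0.0
shares [0.749 2.371 0.939]
turn z shares 0.002
```

```bash
python3 -m pendant '[[0.25,0.79,0,0,0,0],[0.25,0.79,0,0,0,0],[0.25,0.79,0,0,0,0],[0,0,0.5,0,0,0],[0,0,0.36,0,0,0],[0,0,0,0,0,0]]' |grep -E "pos|wrist"; for i in 1; do python3 -m pendant '[[0,0,0.05,0,0,0],[0,0,0.05,0,0,0]]' |grep -E "pos|wrist"; python3 -m pendant '[[0,0,0.04,0,0,0],[0,0,0,0,0,0]]' |grep -E "pos|wrist"; done;  python3 -m pendant '[[0,0,-0.4,0,0,0],[0,0,-0.8,0,0,0],[0,0,-0.8,0,0,0],[0,0,0,0,0,0]]' 1 >/dev/null; python3 - <<'E'
from h import *
n=np.load("base2.npy")
go(*T(n,[[-.085,.095,.12]])[0],90+np.degrees(n[2]))
E
```

```text
eef_pos: [0.533, -0.1337, 0.0795]
wrist_force: [-0.0, -0.3, 0.4]
eef_pos: [0.533, -0.1336, 0.0786]
wrist_force: [-6.7, 0.1, 36.7]
eef_pos: [0.533, -0.1336, 0.0787]
wrist_force: [-6.2, 0.1, 33.7]
t 16.7 pos [ 0.535  -0.1338  0.1578] yaw -83.9 tilt [ 0.43 -0.21] j [-0.448  0.555  1.71   0.     0.869  1.016]
F [ 0.54  0.04 -0.68] tau [-0.061 -0.007 -0.048] w 0.68 gf 0.0
shares [-1.    -4.771  0.918]
turn z shares 0.001
```

```bash
python3 -m pendant '[[-0.2,-0.95,0,0,0,0],[-0.2,-0.95,0,0,0,0],[-0.2,-0.95,0,0,0,0],[-0.2,-0.95,0,0,0,0],[-0.2,-0.95,0,0,0,0],[0,0,0.4,0,0,0],[0,0,0,0,0,0]]' 0.55 >/dev/null; python3 - <<'E'
from h import *
from station import vision
n=np.load("base2.npy")
go(*T(n,[[-.085,.095,.056]])[0],90+np.degrees(n[2]))
# ball position by triangulating scene/side/wrist yellow components
B=T(n,[[-.085,.095,.047]]);ob=[]
for k in("scene","side","wrist"):
    s=vision.snapshot(k);print(k,proj(s,B).round(1));ob.append((k,s))
pickle.dump(ob,open("ob.pkl","wb"))
th=np.radians(np.array([0,5,12,20,28,36,44,52,58,62]));f=np.arctan2(8,65);L=.0655
x=-L*np.cos(th+f);z=L*np.sin(th+f);print("rows x",(np.diff(x)/.04).round(3),"z",(-np.diff(z)/.04).round(3))
ims=[]
for k,s in ob:
    u=proj(s,B)[0].astype(int);w=20 if k!="wrist" else 60
    u=np.clip(u,w,[640-w,480-w]);ims.append(cv2.resize(s["image"][u[1]-w:u[1]+w,u[0]-w:u[0]+w,::-1],(260,260),interpolation=cv2.INTER_CUBIC))
    q=(proj(s,B)[0]-u+w)*260/(2*w);cv2.drawMarker(ims[-1],tuple(int(v) for v in q),(255,0,255),0,12)
cv2.imwrite("pics/ball.png",np.hstack(ims))
E
```

```text
t 17.4 pos [0.4705 0.053  0.1365] yaw -83.8 tilt [-0.27  0.03] j [-0.124  0.518  1.909 -0.     0.72   1.338]
F [0.43 0.06 0.97] tau [ 0.027  0.008 -0.009] w 0.551 gf 0.0
shares [0.121 0.052 2.013]
turn z shares 0.003
scene [[343.7 257.6]]
side [[330.  265.9]]
wrist [[316.5 241.4]]
rows x [0.024 0.053 0.089 0.118 0.144 0.167 0.187 0.151 0.105] z [-0.141 -0.193 -0.21  -0.196 -0.177 -0.156 -0.131 -0.08  -0.045]
```

View pics/ball.png

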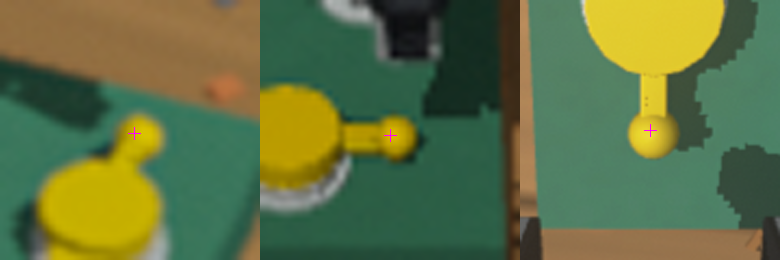

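```bash
python3 -m pendant '[[0.09,0.03,0.5,0,0,0],[0,0,0.6,0,0,0],[0,0,0.5,0,0,0],[0,0,0.25,0,0,0],[0,0,0.13,0,0,0],[0,0,0,0,0,0],[0,0,0,0,0,0]]'; python3 - <<'E'
from h import *
n=np.load("base2.npy")
go(*T(n,[[-.085,.095,.056]])[0],90+np.degrees(n[2]))
E
```

```text
clock: 18.25
eef_pos: [0.4769, 0.0503, 0.0598]
orientation: [0.999, 0.053, 0.001, 0.0]
wrist_force: [-0.5, 0.3, 0.2]
grip_width: 0.555
gripper_force: 0.0
t 18.25 pos [0.4769 0.0503 0.0598] yaw -84.0 tilt [ 0.07 -0.01] j [-0.128  0.674  1.939 -0.     0.527  1.337]
F [-0.53  0.25  0.18] tau [-0.026  0.005  0.033] w 0.555 gf 0.0
shares [-0.039 -0.034  0.095]
turn z shares 0.0
```

```bash
python3 -m pendant '[[-0.06,-0.03,0.09,0,0,0],[0,0,0,0,0,0]]' >/dev/null; python3 -m pendant '[[0,0,0,0,0,0],[0,0,0,0,0,0],[0,0,0,0,0,0],[0,0,0,0,0,0],[0,0,0,0,0,0],[0,0,0,0,0,0]]' 0; python3 -m pendant '[[0.02,0,-0.14,0,0,0],[0.05,0,-0.19,0,0,0],[0,0,0,0,0,0]]'; 
```

```text
clock: 19.05
eef_pos: [0.4739, 0.0514, 0.0558]
orientation: [0.999, 0.053, 0.0, 0.0]
wrist_force: [-1.0, -1.7, 3.9]
grip_width: 0.143
gripper_force: 58.5
clock: 19.35
eef_pos: [0.4774, 0.0517, 0.0695]
orientation: [0.999, 0.053, 0.001, 0.0]
wrist_force: [0.5, -2.3, -2.7]
grip_width: 0.134
gripper_force: 58.5
```

```bash
python3 -m pendant '[[0.09,0,-0.21,0,0,0],[0.12,0,-0.2,0,0,0],[0,0,0,0,0,0]]'; python3 - <<'E'
from h import *
from station import vision
ob=pickle.load(open("ob.pkl","rb"))
n=np.load("base2.npy")
th=np.radians(28);f=np.arctan2(8,65)
B=T(n,[[-.02-.0655*np.cos(th+f),.095,.039+.0655*np.sin(th+f)]])
go(*B[0])
ims=[]
for k in("scene","side"):
    s=vision.snapshot(k);u=proj(s,B)[0].astype(int);w=25
    im=cv2.resize(s["image"][u[1]-w:u[1]+w,u[0]-w:u[0]+w,::-1],(390,390),interpolation=cv2.INTER_CUBIC)
    q=(proj(s,B)[0]-u+w)*390/(2*w);cv2.drawMarker(im,tuple(int(v) for v in q),(255,0,255),0,12);ims.append(im)
cv2.imwrite("pics/lift.png",np.hstack(ims))
E
```

```text
clock: 19.65
eef_pos: [0.4863, 0.0526, 0.0863]
orientation: [0.999, 0.053, 0.001, 0.0]
wrist_force: [0.8, -2.1, -2.7]
grip_width: 0.13
gripper_force: 58.5
t 19.65 pos [0.4863 0.0526 0.0863] yaw -83.9 tilt [ 0.15 -0.03] j [-0.121  0.626  1.905 -0.     0.608  1.344]
F [ 0.83 -2.1  -2.74] tau [-0.547 -0.191 -0.042] w 0.13 gf 58.498225808143616
shares [ 0.003 -0.003  0.244]
```

```bash
python3 -m pendant '[[0.144,0.02,-0.177,0,0,0],[0.167,0.01,-0.156,0,0,0],[0,0,0,0,0,0]]' | grep -vE "orient"; python3 -m pendant '[[0.187,0,-0.131,0,0,0],[0.15,0,-0.08,0,0,0],[0.1,0,-0.045,0,0,0],[0,0,0,0,0,0],[0,0,0,0,0,0]]'|grep -vE "orient"; python3 - <<'E'
from h import *
from station import vision
n=np.load("base2.npy")
th=np.radians(62);f=np.arctan2(8,65)
B=T(n,[[-.02-.0655*np.cos(th+f),.095,.039+.0655*np.sin(th+f)]])
go(*(B[0]+[0,0,.009]))
ims=[]
for k in("scene","side"):
    s=vision.snapshot(k);u=proj(s,B)[0].astype(int);w=25
    im=cv2.resize(s["image"][u[1]-w:u[1]+w,u[0]-w:u[0]+w,::-1],(390,390),interpolation=cv2.INTER_CUBIC)
    q=(proj(s,B)[0]-u+w)*390/(2*w);cv2.drawMarker(im,tuple(int(v) for v in q),(255,0,255),0,12);ims.append(im)
cv2.imwrite("pics/end.png",np.hstack(ims))
E
```

```text
clock: 20.05
eef_pos: [0.5011, 0.0533, 0.0997]
wrist_force: [6.1, 2.5, -7.9]
grip_width: 0.124
gripper_force: 60.5
clock: 20.55
eef_pos: [0.5141, 0.0548, 0.1088]
wrist_force: [0.2, 0.0, -0.2]
grip_width: -0.0
gripper_force: 0.0
t 20.55 pos [0.5141 0.0548 0.1088] yaw -83.9 tilt [-0.08  0.01] j [-0.11   0.606  1.821 -0.     0.716  1.355]
F [ 0.25  0.01 -0.22] tau [0.034 0.04  0.038] w -0.0 gf 0.0
shares [ 0.062 -0.02  -0.008]
```

View pics/end.png

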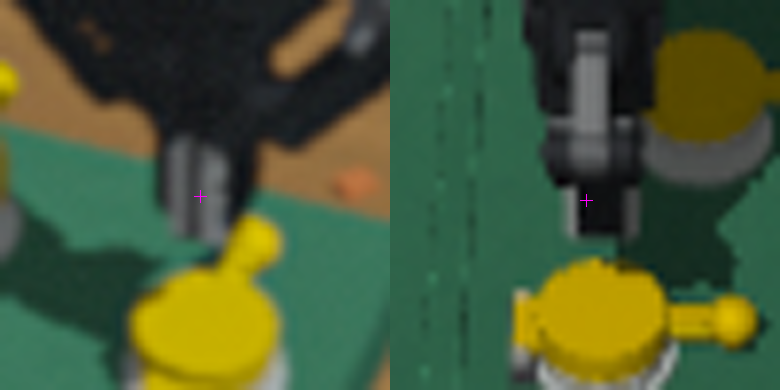

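The ball slipped out near 44° and the cap fell shut. The view limit is reached, so I'll work from numbers: re-tap this cap to check that the bolt is still sunk, then grip deeper.

```bash
python3 -m pendant '[[0.06,0,0.4,0,0,0],[0,0,0.28,0,0,0],[0,0,0,0,0,0]]' 0 | grep -E "pos|wrist"; python3 -m pendant '[[0,0,0.1,0,0,0],[0,0,0.08,0,0,0],[0,0,0,0,0,0]]' | grep -E "pos|wrist"; python3 -m pendant '[[0,0,0.06,0,0,0],[0,0,0,0,0,0]]' | grep -E "pos|wrist"
```

```text
eef_pos: [0.5156, 0.055, 0.08]
wrist_force: [-0.3, -0.1, -0.3]
eef_pos: [0.517, 0.0549, 0.0742]
wrist_force: [0.6, -0.0, 0.2]
eef_pos: [0.5172, 0.0549, 0.072]
wrist_force: [-0.7, 0.3, 0.2]
```

```bash
python3 -m pendant '[[0,0,-0.6,0,0,0],[-0.35,0,-0.9,0,0,0],[-0.65,0,0,0,0,0],[0,0,0,0,0,0],[0,0,0,0,0,0]]' 0.45 >/dev/null; python3 - <<'E'
from h import *
from station import vision
n=np.load("base2.npy");B=T(n,[[-.085,.095,.047]])
go(*(B[0]+[0,0,.0055]))
o=[]
for k in("scene","side","wrist"):
    s=vision.snapshot(k);h=cv2.cvtColor(s["image"],cv2.COLOR_RGB2HSV)
    m=((h[...,0]>20)&(h[...,0]<33)&(h[...,1]>190)&(h[...,2]>110)).astype(np.uint8)
    u=proj(s,B)[0];d=.0655
    R_=s["fx"]*.008/np.linalg.norm(cv2.Rodrigues(np.array(s["rvec"]))[0]@B[0]+s["tvec"])
    # best disc fit: yellow inside, none in ring except bar direction
    best=None;yy,xx=np.mgrid[0:480,0:640]
    for dx in np.arange(-3,3.01,.25)*max(1,R_/4):
        for dy in np.arange(-3,3.01,.25)*max(1,R_/4):
            r_=np.hypot(xx-u[0]-dx,yy-u[1]-dy);c=m[r_<R_].mean()-m[(r_>R_)&(r_<R_*1.6)].mean()
            if best is None or c>best[0]: best=(c,dx,dy)
    print(k,u.round(1),R_,best);o.append((s,u+best[1:]))
q=least_squares(lambda P:np.concatenate([(proj(s,P[None])[0]-z)/s["fx"]*np.linalg.norm(cv2.Rodrigues(np.array(s["rvec"]))[0]@B[0]+s["tvec"])*1000 for s,z in o]),B[0])
print("ball",q.x.round(4),"pred",B[0].round(4),"resid mm",q.fun.round(1))
E
```

```text
t 21.95 pos [0.4777 0.0507 0.1322] yaw -84.0 tilt [ 0.05 -0.  ] j [-0.128  0.531  1.899  0.     0.711  1.338]
F [1.6  0.4  0.38] tau [ 0.004 -0.03   0.066] w 0.449 gf 0.0
shares [-0.062 -0.028  1.992]
scene [343.7 257.6] 3.4818990608959974 (np.float64(0.7324782409528172), np.float64(-0.25), np.float64(0.75))
side [330.  265.9] 3.3297132215267675 (np.float64(0.7946428571428572), np.float64(0.5), np.float64(-0.5))
wrist [314.  253.2] 11.962420856350432 (np.float64(0.6819199929034649), np.float64(0.0), np.float64(0.0))
ball [0.4749 0.0508 0.0459] pred [0.4752 0.0515 0.047 ] resid mm [-0.  -1.3 -0.8  1.4  0.7 -0. ]
```

```bash
python3 -m pendant '[[-0.07,-0.02,0.6,0,0,0],[0,0,0.6,0,0,0],[0,0,0.4,0,0,0],[0,0,0.25,0,0,0],[0,0,0.1,0,0,0],[0,0,0,0,0,0],[0,0,0,0,0,0]]' >/dev/null; python3 - <<'E'
from h import *
go(.4749,.0508,.052)
E
```

```text
t 22.8 pos [0.4751 0.0512 0.0543] yaw -83.9 tilt [ 0.06 -0.01] j [-0.127  0.685  1.944 -0.     0.511  1.338]
F [0.26 1.15 0.21] tau [ 0.027 -0.058 -0.054] w 0.452 gf 0.0
shares [-0.006  0.008  0.058]
```

```bash
python3 -m pendant '[[0,0,0.06,0,0,0],[0,0,0,0,0,0]]' |grep -E "pos|wrist";  python3 -m pendant '[[0,0,0,0,0,0],[0,0,0,0,0,0],[0,0,0,0,0,0],[0,0,0,0,0,0],[0,0,0,0,0,0]]' 0; python3 -m pendant '[[0.02,0,-0.14,0,0,0],[0,0,0,0,0,0]]'|grep -vE "orient"
```

```text
eef_pos: [0.4748, 0.0512, 0.052]
wrist_force: [-0.2, 0.6, -0.1]
clock: 23.5
eef_pos: [0.4746, 0.0512, 0.0518]
orientation: [0.999, 0.053, 0.0, 0.0]
wrist_force: [-0.5, 1.1, 3.0]
grip_width: 0.146
gripper_force: 58.5
clock: 23.7
eef_pos: [0.4756, 0.0513, 0.0575]
wrist_force: [0.8, -0.5, -2.3]
grip_width: 0.144
gripper_force: 58.4
```

```bash
python3 -m pendant '[[0.05,0,-0.19,0,0,0],[0.09,0,-0.21,0,0,0],[0,0,0,0,0,0]]'|grep -vE "orient";python3 -m pendant '[[0.12,0,-0.2,0,0,0],[0,0,0,0,0,0]]'|grep -vE "orient"; python3 -m pendant '[[0.145,0,-0.175,0,0,0],[0,0,0,0,0,0]]'|grep -vE "orient"
```

```text
clock: 24.0
eef_pos: [0.4822, 0.0518, 0.0742]
wrist_force: [2.0, -0.4, -4.4]
grip_width: 0.142
gripper_force: 58.6
clock: 24.2
eef_pos: [0.4869, 0.0526, 0.082]
wrist_force: [3.5, 2.2, -4.8]
grip_width: 0.14
gripper_force: 58.4
clock: 24.4
eef_pos: [0.4937, 0.053, 0.0888]
wrist_force: [5.5, 1.8, -9.4]
grip_width: 0.142
gripper_force: 59.5
```

```bash
python3 -m pendant '[[0.06,0,0.04,0,0,0],[0,0,0,0,0,0]]'|grep -vE "orient";  python3 - <<'E'
from h import *
from station import vision
n=np.load("base2.npy");go(.5,.05,.09)
f=np.arctan2(8,65)
for k in("scene","side"):
    s=vision.snapshot(k);h=cv2.cvtColor(s["image"],cv2.COLOR_RGB2HSV)
    m=((h[...,0]>20)&(h[...,0]<33)&(h[...,1]>190)&(h[...,2]>80))
    for a in range(0,66,5):
        t=np.radians(a)+f;u=proj(s,T(n,[[-.02-.0655*np.cos(t),.095,.039+.0655*np.sin(t)]]))[0]
        yy,xx=np.mgrid[0:480,0:640];print(k[:2],a,u.round(),round(m[np.hypot(xx-u[0],yy-u[1])<3.3].mean(),2),end=" | ")
    print()
    u=proj(s,T(n,[[-.055,.095,.065]]))[0].astype(int)
    for row in m[u[1]-18:u[1]+18,u[0]-18:u[0]+18]: print("".join(".#"[v] for v in row.astype(int)))
E
```

```text
clock: 24.6
eef_pos: [0.4921, 0.0532, 0.0863]
wrist_force: [-1.5, -1.3, -2.5]
grip_width: 0.141
gripper_force: 60.0
t 24.6 pos [0.4921 0.0532 0.0863] yaw -83.9 tilt [-0.24 -0.01] j [-1.180e-01  6.310e-01  1.886e+00 -1.000e-03  6.290e-01  1.347e+00]
F [-1.45 -1.26 -2.54] tau [-0.274  0.248 -0.048] w 0.141 gf 60.04862308502197
shares [ 0.188  0.1   -0.093]
sc 0 [344. 258.] 0.22 | sc 5 [344. 256.] 0.24 | sc 10 [343. 255.] 0.31 | sc 15 [343. 254.] 0.35 | sc 20 [343. 253.] 0.44 | sc 25 [343. 252.] 0.5 | sc 30 [342. 251.] 0.54 | sc 35 [342. 251.] 0.56 | sc 40 [341. 250.] 0.56 | sc 45 [340. 250.] 0.59 | sc 50 [340. 251.] 0.59 | sc 55 [339. 251.] 0.5 | sc 60 [338. 252.] 0.36 | sc 65 [337. 253.] 0.28 | 
....................................
....................................
....................................
....................................
....................................
....................................
....................#...............
...................###..............
...................###..............
..................####..............
..................####....
[... 1902 characters left out ...]
...###############................
.....###############................
....################................
....################................
...#################................
...################.................
...################.................
..#################.................
..################..................
..################..................
....#############...................
........#######.....................
....................................
....................................
....................................
....................................
....................................
....................................
....................................
```

```bash
python3 -m pendant '[[0.04,0,-0.05,0,0,0],[0.04,0,-0.04,0,0,0],[0,0,0,0,0,0]]'|grep -vE "orient";python3 -m pendant '[[0.045,0,-0.04,0,0,0],[0.045,0,-0.035,0,0,0],[0,0,0,0,0,0]]'|grep -vE "orient"
```

```text
clock: 25.0
eef_pos: [0.4956, 0.0536, 0.0902]
wrist_force: [-3.8, -1.5, -1.1]
grip_width: 0.139
gripper_force: 60.1
clock: 25.3
eef_pos: [0.5042, 0.054, 0.0939]
wrist_force: [3.5, 5.2, -2.1]
grip_width: 0.087
gripper_force: 62.7
```

```bash
cat > look.py <<'E'
from h import *
from station import vision,r
n=np.load("base2.npy");go(.5,.05,.09)
p=np.array(r.read_state()["eef_pos"])
for k in("scene","side"):
    s=vision.snapshot(k);h=cv2.cvtColor(s["image"],cv2.COLOR_RGB2HSV)
    m=((h[...,0]>20)&(h[...,0]<33)&(h[...,1]>190)&(h[...,2]>60)).astype(int)
    u=proj(s,T(n,[[-.055,.095,.065]]))[0].astype(int)
    q=proj(s,[p,p-[0,0,.019]]).round().astype(int);m[q[0,1],q[0,0]]=2;m[q[1,1],q[1,0]]=3
    for row in m[u[1]-18:u[1]+18,u[0]-18:u[0]+18]: print("".join(".#TE"[v] for v in row))
E
python3 look.py
```

```text
t 25.3 pos [0.5042 0.054  0.0939] yaw -84.1 tilt [0.45 0.03] j [-0.115  0.623  1.86   0.002  0.65   1.351]
F [ 3.54  5.16 -2.13] tau [ 0.976 -0.439 -0.228] w 0.087 gf 62.74260722100735
shares [-0.116  0.089  0.096]
....................................
....................................
....................................
....................................
....................................
....................................
....................................
....................................
....................................
..................T.................
....................................
....................................
.................#..................
.................##.................
.................##.................
.................#E.................
.................##.................
............#######.................
..........#########.................
.........############...............
........##############..............
.......################.............
.......#################............
......##################..........
[... 1078 characters left out ...]
...#########......................
....##########......................
....###############.................
...################.................
...################.................
..#################.................
..################..................
..################..................
..###############...................
..##############....................
..#.###########.....................
........##..##......................
....................................
....................................
....................................
....................................
....................................
....................................
....................................
```

```bash
python3 - <<'E'
from h import *
from station import vision
n=np.load("base2.npy");f=np.arctan2(8,65)
s=vision.snapshot("side");u0=proj(s,T(n,[[-.055,.095,.065]]))[0].astype(int)
b=u0-18+[25,13]
h=cv2.cvtColor(s["image"],cv2.COLOR_RGB2HSV);m=((h[...,0]>20)&(h[...,0]<33)&(h[...,1]>190)&(h[...,2]>60))
mm=m.copy();yy,xx=np.nonzero(m);g=(abs(xs:=xx-b[0])<4)&(abs(yy-b[1])<5);print("ball px",xx[g].mean(),yy[g].mean(),g.sum())
for a in range(20,66,4):
    t=np.radians(a)+f;P=T(n,[[-.02-.0655*np.cos(t),.095,.039+.0655*np.sin(t)]]);print(a,proj(s,P)[0].round(1),P.round(4))
E
```

```text
ball px 323.7307692307692 255.34615384615384 26
20 [327.2 259.8] [[0.4818 0.0522 0.0688]]
24 [326.3 258.7] [[0.484  0.0524 0.0728]]
28 [325.2 257.6] [[0.4864 0.0527 0.0766]]
32 [324.  256.5] [[0.4892 0.053  0.0802]]
36 [322.7 255.5] [[0.4922 0.0533 0.0837]]
40 [321.3 254.6] [[0.4954 0.0536 0.0869]]
44 [319.9 253.7] [[0.4988 0.054  0.0899]]
48 [318.3 252.9] [[0.5024 0.0544 0.0927]]
52 [316.6 252.1] [[0.5063 0.0548 0.0952]]
56 [314.9 251.5] [[0.5102 0.0552 0.0974]]
60 [313.1 250.9] [[0.5144 0.0556 0.0993]]
64 [311.2 250.4] [[0.5186 0.0561 0.1009]]
```

```bash
python3 -m pendant '[[0,0,0,0,0,0],[0,0,0,0,0,0],[0,0,0,0,0,0],[0,0,-0.3,0,0,0],[-0.4,0,0,0,0,0],[-0.4,0,0,0,0,0],[0,0,0,0,0,0],[0,0,0,0,0,0]]' 0.45 >/dev/null; python3 - <<'E'
from h import *
go(.4749,.0508,.053,95.9)
E
python3 look.py | tail -72 | head -34
```

```text
t 26.25 pos [0.4695 0.0505 0.1058] yaw -84.0 tilt [ 0.1  -0.01] j [-0.13   0.575  1.936  0.     0.628  1.335]
F [0.13 0.03 0.22] tau [ 0.021 -0.014  0.001] w 0.45 gf 0.0
shares [0.134 0.006 1.321]
turn z shares 0.002
....................................
........................E...........
....................................
....................................
....................................
....................................
....................................
....................................
....................................
....................................
....................................
....................................
....................................
.....................###............
....................######..........
....................######..........
....................######..........
....................######..........
...................#######..........
.................#######............
..............#########.............
............###########.............
..........##############............
.........################...........
.........#################..........
........##################..........
........##################..........
........##################..........
........##################..........
........##################..........
.........################...........
.........################...........
..........##############............
..........##############............
```

```bash
python3 - <<'E'
from h import *
from station import vision
n=np.load("base2.npy")
for k in("scene","side"):
    s=vision.snapshot(k);h=cv2.cvtColor(s["image"],cv2.COLOR_RGB2HSV)
    m=((h[...,0]>20)&(h[...,0]<33)&(h[...,1]>190)&(h[...,2]>90))
    yy,xx=np.mgrid[0:480,0:640];o=[]
    for z in(.039,.041,.043,.045,.047,.049,.051,.053,.055,.057):
        u=proj(s,T(n,[[-.085,.095,z]]))[0]
        r_=np.hypot(xx-u[0],yy-u[1]);o.append((z,round(m[r_<3.4].mean()-m[(r_>3.4)&(r_<5.5)].mean(),2)))
    print(k,o)
E
python3 -m pendant '[[0.134,0,0.5,0,0,0],[0,0,0.45,0,0,0],[0,0,0.25,0,0,0],[0,0,0.08,0,0,0],[0,0,0,0,0,0],[0,0,0,0,0,0]]' |grep -E "pos|wrist"
```

```text
scene [(0.039, np.float64(0.26)), (0.041, np.float64(0.43)), (0.043, np.float64(0.56)), (0.045, np.float64(0.7)), (0.047, np.float64(0.69)), (0.049, np.float64(0.62)), (0.051, np.float64(0.47)), (0.053, np.float64(0.37)), (0.055, np.float64(0.26)), (0.057, np.float64(0.14))]
side [(0.039, np.float64(0.21)), (0.041, np.float64(0.32)), (0.043, np.float64(0.49)), (0.045, np.float64(0.57)), (0.047, np.float64(0.69)), (0.049, np.float64(0.68)), (0.051, np.float64(0.59)), (0.053, np.float64(0.34)), (0.055, np.float64(0.23)), (0.057, np.float64(0.04))]
eef_pos: [0.4744, 0.0511, 0.0543]
wrist_force: [-0.1, -0.4, 0.6]
```

```bash
python3 -m pendant '[[0,0,0.03,0,0,0],[0,0,0,0,0,0]]' |grep -E "pos|wrist";  python3 -m pendant '[[0,0,0,0,0,0],[0,0,0,0,0,0],[0,0,0,0,0,0],[0,0,0,0,0,0],[0,0,0,0,0,0]]' 0 |grep -vE "orient"; python3 -m pendant '[[0.034,0,-0.112,0,-0.0444,0],[0.034,0,-0.112,0,-0.0444,0],[0.034,0,-0.112,0,-0.0444,0],[0,0,0,0,0,0],[0,0,0,0,0,0]]'; python3 - <<'E'
from h import *
go(.4749,.0508,.053)
E
```

```text
eef_pos: [0.4744, 0.0511, 0.0532]
wrist_force: [0.1, -0.6, -0.3]
clock: 27.75
eef_pos: [0.4742, 0.0511, 0.053]
wrist_force: [-0.9, 0.1, 2.3]
grip_width: 0.139
gripper_force: 58.5
clock: 28.25
eef_pos: [0.4783, 0.0516, 0.0654]
orientation: [0.993, 0.053, -0.105, 0.006]
wrist_force: [-1.4, -1.0, 1.0]
grip_width: 0.14
gripper_force: 58.7
t 28.25 pos [0.4783 0.0516 0.0654] yaw -83.9 tilt [-11.88  -1.26] j [-0.1    0.712  1.787 -0.057  0.849  1.407]
F [-1.37 -1.05  0.98] tau [-0.201  0.079 -0.017] w 0.14 gf 58.6848521232605
shares [-0.019  0.011  0.322]
```

```bash
for i in 1; do python3 -m pendant '[[0.034,0,-0.112,0,-0.0444,0],[0.034,0,-0.112,0,-0.0444,0],[0.034,0,-0.112,0,-0.0444,0],[0,0,0,0,0,0]]'|grep -vE "orient"; python3 -m pendant '[[0.034,0,-0.112,0,-0.0444,0],[0.034,0,-0.112,0,-0.0444,0],[0,0,0,0,0,0]]'|grep -vE "orient"; done; python3 look.py
```

```text
clock: 28.65
eef_pos: [0.485, 0.0523, 0.0775]
wrist_force: [-4.0, -1.3, 2.6]
grip_width: 0.14
gripper_force: 58.7
clock: 28.95
eef_pos: [0.4908, 0.0529, 0.0845]
wrist_force: [-4.9, -2.1, 4.5]
grip_width: 0.14
gripper_force: 58.8
t 28.95 pos [0.4908 0.0529 0.0845] yaw -83.9 tilt [-30.53  -3.23] j [-0.067  0.823  1.518 -0.094  1.36   1.444]
F [-4.9  -2.11  4.48] tau [-0.245  0.72   0.042] w 0.14 gf 58.76707971096039
shares [ 0.114  0.097 -0.234]
....................................
....................................
....................................
....................................
....................................
....................................
....................................
....................................
.....................T..............
....................................
....................................
..................###...............
..................####..............
..................####..............
...................#E#..............
...................##...............
..................###...............
...............#####...
[... 1311 characters left out ...]
..................................
.....#............##................
....#######.....#####...E...........
....#################...............
....################................
...################.................
...################.................
...################.................
...################.................
..################..................
....#############...................
........########....................
....................................
....................................
....................................
....................................
....................................
....................................
....................................
```

```bash
for i in 1; do python3 -m pendant '[[0.005,0,-0.114,0,-0.0444,0],[0.005,0,-0.114,0,-0.0444,0],[0,0,0,0,0,0]]'|grep -vE "orient"; python3 -m pendant '[[0.01,0,-0.114,0,-0.0444,0],[0.01,0,-0.114,0,-0.0444,0],[0,0,0,0,0,0]]'|grep -vE "orient"; done; python3 -c "
from h import *
go(.5,.05,.09)"
```

```text
clock: 29.35
eef_pos: [0.4978, 0.0536, 0.0914]
wrist_force: [-3.9, -2.1, 3.5]
grip_width: 0.144
gripper_force: 58.8
clock: 29.65
eef_pos: [0.5053, 0.0544, 0.0969]
wrist_force: [-0.7, -0.5, 1.2]
grip_width: 0.139
gripper_force: 58.8
t 29.65 pos [0.5053 0.0544 0.0969] yaw -83.9 tilt [-42.28  -4.48] j [-0.049  0.942  1.316 -0.116  1.712  1.45 ]
F [-0.67 -0.53  1.17] tau [-0.058 -0.135  0.052] w 0.139 gf 58.758893609046936
shares [0.032 0.095 0.222]
```

Forces are small and the grip steady at about 48°; four more rows take it to about 64°.

```bash
python3 -m pendant '[[0.022,0,-0.114,0,-0.0444,0],[0.022,0,-0.114,0,-0.0444,0],[0,0,0,0,0,0]]'|grep -vE "orient"; python3 -m pendant '[[0.02,0,-0.114,0,-0.0444,0],[0.02,0,-0.1,0,-0.0444,0],[0,0,0,0,0,0],[0,0,0,0,0,0],[0,0,0,0,0,0]]'|grep -vE "orient"; python3 look.py; python3 -c "
from h import *
n=np.load('base2.npy');from station import r
s=r.read_state();M=R.from_quat(s['orientation']).as_matrix();p=np.array(s['eef_pos'])+M[:,2]*.0062
c,q=np.cos(n[2]),np.sin(n[2]);d=p[:2]-n[:2];x=c*d[0]+q*d[1]
print('ball est angle',np.degrees(np.arctan2(p[2]-.039,-.02-x)-np.arctan2(8,65)),'r',np.hypot(p[2]-.039,-.02-x),'tooltilt',np.degrees(np.arccos(-M[2,2])))"
```

```text
clock: 29.95
eef_pos: [0.5132, 0.0552, 0.1011]
wrist_force: [-0.1, 0.3, -0.2]
grip_width: 0.142
gripper_force: 58.7
clock: 30.45
eef_pos: [0.5218, 0.0561, 0.1045]
wrist_force: [2.9, -0.3, -7.9]
grip_width: 0.135
gripper_force: 58.6
t 30.45 pos [0.5218 0.0561 0.1045] yaw -83.9 tilt [-50.98  -5.42] j [-0.037  1.077  1.128 -0.143  2.036  1.442]
F [ 2.9  -0.27 -7.86] tau [ 0.138 -1.773  0.027] w 0.135 gf 58.64010035991669
shares [0.076 0.095 0.66 ]
....................................
....................................
....................................
....................................
....................................
....................................
....................................
....................................
....................................
....................................
................T...................
....................................
....................................
....................................
....................................
....................................
....................................
................E.....
[... 1394 characters left out ...]
##........................
.###########........................
.##########.........................
.##########.........................
.##########.........................
.#########..........................
.########....#......................
.#######............................
..#####.............................
....................................
....................................
....................................
....................................
....................................
....................................
....................................
....................................
ball est angle 62.39992413158905 r 0.06716398840910444 tooltilt 63.54114988170597
```

```bash
python3 -m pendant '[[0.02,0,0,0,0,0],[0,0,0,0,0,0],[0,0,0,0,0,0]]'|grep -vE "orient"; python3 -m pendant '[[0,0,0,0,0,0],[0,0,0,0,0,0],[0,0,0,0,0,0],[0,0,0,0,0,0],[0,0,0,0,0,0]]'|grep -vE "orient"
```

```text
clock: 30.85
eef_pos: [0.5218, 0.0561, 0.1046]
wrist_force: [3.7, 0.2, -8.4]
grip_width: 0.141
gripper_force: 58.6
clock: 31.35
eef_pos: [0.5217, 0.0561, 0.1046]
wrist_force: [5.7, -0.1, -11.3]
grip_width: 0.137
gripper_force: 58.6
```

```bash
python3 -m pendant '[[0.03,0,0.03,0,0,0],[0,0,0,0,0,0]]'|grep -vE "orient"; python3 -m pendant '[[0,0,0,0,0,0],[0,0,0,0,0,0]]'|grep -vE "orient"; python3 -c "
from h import *
go(.52,.0561,.104)"
```

```text
clock: 31.55
eef_pos: [0.5206, 0.0561, 0.104]
wrist_force: [4.0, -0.3, -7.3]
grip_width: 0.139
gripper_force: 58.7
clock: 31.75
eef_pos: [0.5208, 0.0561, 0.1041]
wrist_force: [3.7, -0.5, -7.7]
grip_width: 0.141
gripper_force: 58.7
t 31.75 pos [0.5208 0.0561 0.1041] yaw -83.9 tilt [-51.21  -5.44] j [-0.037  1.081  1.128 -0.144  2.042  1.442]
F [ 3.71 -0.52 -7.67] tau [ 0.139 -1.702  0.086] w 0.141 gf 58.673447370529175
shares [-0.007 -0.002  0.018]
```

```bash
python3 -m pendant '[[0.03,0,0.06,0,0.02,0],[0,0,0,0,0,0],[0,0,0,0,0,0]]'|grep -vE "orient"; python3 -m pendant '[[0,0,0,0,0,0],[0,0,0,0,0,0],[0,0,0,0,0,0]]'|grep -vE "orient"; python3 -c "
from h import *
go(.52,.0561,.104)"
```

```text
clock: 32.05
eef_pos: [0.5186, 0.0559, 0.1031]
wrist_force: [0.5, -0.9, -0.2]
grip_width: 0.145
gripper_force: 58.7
clock: 32.35
eef_pos: [0.5185, 0.0559, 0.1028]
wrist_force: [-1.1, -0.8, 5.0]
grip_width: 0.138
gripper_force: 58.7
t 32.35 pos [0.5185 0.0559 0.1028] yaw -84.0 tilt [-50.49  -5.35] j [-0.038  1.067  1.147 -0.141  2.008  1.444]
F [-1.09 -0.81  4.97] tau [-0.128  0.284  0.145] w 0.138 gf 58.74312222003937
shares [-0.009 -0.002 -0.048]
```

```bash
python3 -m pendant '[[0,0,0,0,0,0],[0,0,0,0,0,0],[0,0,0,0,0,0],[0,0,0,0,0,0],[0,0,0,0,0,0],[0,0,0,0,0,0],[0,0,0,0,0,0],[0,0,0,0,0,0]]'|grep -vE "orient"; python3 -c "
from h import *
n=np.load('base2.npy');from station import r
s=r.read_state();M=R.from_quat(s['orientation']).as_matrix();p=np.array(s['eef_pos'])+M[:,2]*.0062
c,q=np.cos(n[2]),np.sin(n[2]);d=p[:2]-n[:2];x=c*d[0]+q*d[1]
print('angle',np.degrees(np.arctan2(p[2]-.039,-.02-x)-np.arctan2(8,65)),'r',np.hypot(p[2]-.039,-.02-x))"
```

```text
clock: 33.15
eef_pos: [0.5185, 0.0559, 0.1028]
wrist_force: [-0.4, -1.4, 5.4]
grip_width: 0.138
gripper_force: 58.7
angle 59.104081713242905 r 0.06661945737129182
```

Steady at about 59°, ball still gripped, bolt still sunk. Handing in.

```bash
python3 -c "
from station import r
print(r.sign_off())"
```

```text
the job is handed in; nothing more can be done
None
```

I turned the sleeve clockwise to its stop and let go, found bolt_a (left) to be the loose one by tapping all three caps, and handed in at 33 s with its cap held at about 59° by the fingers; the first two lifts slipped and the cap fell shut before the third held, and the final angle and the bolt still being sunk are worked out from the arm's pose, since I had used up my picture views.

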